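# Screw the lid onto the workshop screw jar

## Robot

A 6-joint arm with a two-finger parallel gripper is mounted at the origin on the work surface. World frame = base frame: x ahead of the robot, y to its left, z up, the work surface at z = 0. Lengths are in m, angles in degrees, forces in N, time in s.
With the tool pointing down it reaches from about 0.3 to 0.775 m from the base axis. Payload 14.6 kg.
Tool frame: the origin (TCP) lies between the finger pads; the fingertips stand 8 mm ahead of it and the grasp point (between the pads) lies 11 mm behind it; z points along the fingers, y is the line along which they close (so a half turn about z gives the same grasp; the last joint's range is limited). The gripper opens to 85 mm and grips with 20 to 120 N. Pads are 22 mm wide; open, the fingers measure 114 mm over their backs; the gripper's body (76 mm by 85 mm) begins 54 mm behind the grasp point. The pads swing forward as they close: fully open they stand 13 mm farther back than shut.
Start: joints at [70.325, 17.183, 87.147, -0, 75.671, -3.816], TCP at [0.15, 0.529, 0.2] pointing down, gripper open.
Joint ranges: [-173.82, 173.82], [-45.26, 126.66], [13.44, 144.39], [-59.66, 239.66], [0, 175.72], [-146.38, 146.38]. Speed limits (degrees/s): [127.2, 127.2, 147.25, 180, 180, 180].

## Interface

Orientations are given as a 3x3 rotation matrix whose columns are the frame's x, y, z axes.
In Python, from rig import robot gives the robot as it stands.
- The arm moves only by the tool move_arm, never from a script. Its argument "motion" is a list of rows, each a list of 2 entries, a list of its own where there are three numbers: the shift along the tool's x, y, z in m, then the turn, a rotation vector about the tool's x, y, z in degrees. A call has 1 to 8 rows; each row shifts and turns the commanded pose from where the row before left it, along the tool's axes as they then stand; what a row does not reach is not made up. A row lasts 1/12 s, in which the tool goes at most 41.7 mm and 7.16 degrees, less where a joint would pass 70% of its speed; a pose out of reach is approached as far as the arm can. A call with a gripper value outside its range is refused whole. "grip" is the opening, from 0 (shut) to 1 (fully open), set as the call begins (left out, the last holds). The fingers move at their own pace and stop on an object; "newtons" is the grip in N (left out, the last holds). Time passes only in rows, so rows that do not move let the fingers close. It gives the time, the measured TCP pose, the force, the opening and the grip force at its end, in the units of the state.
- robot.observe(): the state, without advancing time (a new reading comes with each control period).
- robot.capture(name): name is "scene" or "top" or "wrist"; returns a dict with "pixels" (420x560x3 uint8, blue, green, red), "fx", "fy", "cx", "cy" (pixels), "view" (4x4, takes a point from world to camera coordinates). Camera axes: x right, y down, z forward; pixel columns grow to the right and rows downward; lengths in m; the calibration is good to about 2 mm. A picture is of the moment at which its call begins. There is no depth.
- robot.sign_off(): hands the job in; it is judged then, once.
The state is a dict: "t": time; "joints": joint angles; "dq": joint speeds; "joint_torque": joint torques, N m; "tcp_pos": TCP position; "tool_rot": TCP orientation; "contact_force": force on the tool from outside, world axes, zero at the start; "moment": the same for the moment, N m; "gripper_width": opening from 0.0 (shut) to 1.0 (fully open); "grasp_force": force on a finger pad.
Only numpy, scipy, OpenCV 4.12 (cv2) and the standard library are available. Lean on these libraries where they do the work, as an engineer would, in place of code of your own. Each camera call takes 0.05 s, during which the arm holds its last target. There are 200 camera calls.

## Task

Put the lid on the open jar of screws: take the large lid out of the little rack, lay it level on the jar's mouth and let go of it, then take it again from above. Turn it back (anticlockwise) until the thread drops in, then screw it forward (clockwise) until it is fully home, and let go. Leave the small lid in the rack and do not shift the other things lying about on the bench.

Things in the scene. Friction and masses are not known exactly. Their poses are not given: they have to be found in the camera images.
- lid_center (a point): the large ribbed black screw lid, 56 mm across, 20 mm high, 45 g, standing on edge in the rack's front groove, its closed top turned to the robot's right (-y). Point: on its axis, half-way up. z points along the axis out of the closed top (up once on the jar)
- lid_rim (a point): centre of the lid's open rim, 10 mm from lid_center. The skirt is 3.5 mm thick. Inside the rim are three lugs 120 degrees apart (clear opening between them 41 mm); how they stand round the lid is not told and must be felt
- jar_mouth (a point): centre of the rim of the open white jar of screws, 96 mm above the bench, z up. The jar is fixed upright in an 85 x 85 x 22 mm wooden block on the bench. Neck 38 mm across, tapered to 31 mm over its top 4 mm; thread 46 mm across; body below 50 mm across, so fingers round the lid pass down outside it
- jar_home (a point): point on the jar's axis, 90 mm above the bench, where the lid's centre is when screwed fully home. The lid's centre is 3 mm above it when the thread has just dropped in, 11.5 mm above when the lid lies loose on top of the thread, 14 mm above if a lug lies on a stop rib
- jar_thread (a point): middle of the jar's thread, 87 mm above the bench. A loose lid turned forward (clockwise from above) is stopped by ribs. Turned back (anticlockwise) up to 105 degrees its lugs drop into gaps (at once if laid so); further back, ribs stop it. Thence about 90 degrees forward to the stop, sinking 3 mm; light downward pressure helps. Friction only, no spring
- rack: small fixed brown wooden lid rack; origin on the bench below the large lid's centre, x across the grooves, roughly to the robot's left (+y). 34 mm wide along y (the lid overhangs 11 mm each side), groove floor 20 mm and walls 34 mm above the bench; foot plates 90 mm wide, 8 mm high. Groove 22 mm wide; the small lid stands 44 mm behind the large one
- small_lid_center (a point): a small plain black lid, 38 mm across and 13 mm high, on edge in the rear groove of the rack: leave it there. The point is its centre
- closed_jar: another white jar, 94 mm high and 56 mm across, with its black lid on, loose on the bench; origin at the centre of its underside
- tape_measure: yellow tape measure 62 x 32 x 52 mm, loose; origin at the centre of its underside
- spray_can: grey spray can, 66 mm across and 185 mm high, loose; origin at the centre of its underside
- bolt_tray: steel tray of bolts 110 x 160 x 35 mm, loose; origin at the centre of its underside
- wrench: steel wrench 170 mm long lying on the bench, loose
- screwdriver: screwdriver 200 mm long lying on the bench, loose

How it is judged:
By the outcome, as a careful person would: the job done as asked, in the order asked, and still so for the second after the job is handed in, with the robot touching nothing.
It also fails if it takes over 58 s, if anything falls off the work surface, if the arm or the gripper's body presses on something with over 40 N, if the wrist force passes 120 N, or if a joint passes its speed limit or range.

## Working session

There is one attempt and no reset: what is moved stays moved. The work goes in short steps, Python scripts to look and compute and a tool call to move; the robot and the scene stay as the last step left them, time stands still between calls to the robot, and variables do not carry over. Pictures are saved under pics/ and viewed, at most 10 in all, crops included, and the job is handed in when it is done.

Besides the shell and the picture viewer there is one more tool, called by a JSON object that holds its "method" and its "body". move_arm: Moves the arm, as the interface text tells. Its arguments: {"type":"object","properties":{"motion":{"type":"array"},"grip":{"type":"number"},"newtons":{"type":"number"}},"required":["motion"]}

```bash
ls; mkdir -p pics; python3 - <<'E'
from rig import robot
import cv2,numpy as np,pickle
d={}
for n in("scene","top"):
    c=robot.capture(n);d[n]=c;cv2.imwrite(f"pics/{n}0.png",c["pixels"])
    print(n,c["fx"],c["cx"],c["cy"],np.round(c["view"],3).tolist())
pickle.dump(d,open("d0.pkl","wb"))
print(robot.observe())
E
```

```text
pics
scene 514.6797107247637 278.1391325392266 212.25881043512297 [[-0.804, 0.595, 0.0, 0.455], [0.361, 0.488, -0.794, -0.129], [-0.473, -0.638, -0.607, 1.665], [0.0, 0.0, 0.0, 1.0]]
top 394.2487869863016 288.20257185410094 211.0509788323161 [[-0.012, -1.0, 0.002, -0.005], [-0.985, 0.011, -0.174, 0.585], [0.174, -0.004, -0.985, 1.06], [0.0, 0.0, 0.0, 1.0]]
{'t': 0.1, 'joints': array([ 7.03256178e+01,  1.72126229e+01,  8.71774084e+01, -3.13621233e-03,
        7.56707514e+01, -3.81569256e+00]), 'dq': array([-0.04529953, -0.14725716, -0.22816725, -0.05068658, -0.05503625,
        0.05106929]), 'joint_torque': array([ 1.32974594e-03, -5.44386077e+01, -3.62361932e+01, -7.45965917e-05,
        3.06710142e-03,  2.70731107e-05]), 'tcp_pos': array([0.15022688, 0.52882614, 0.19937146]), 'tool_rot': array([[-9.61942291e-01,  2.73252509e-01, -3.07225267e-04],
       [ 2.73252681e-01,  9.61941754e-01, -1.01678140e-03],
       [ 1.76947439e-05, -1.06203516e-03, -9.99999436e-01]]), 'contact_force': array([ 0.48139013, -0.04875627,  0.13461119]), 'moment': array([ 0.02147414,  0.06646858, -0.01172915]), 'grasp_force': 0.0, 'gripper_width': 0.9993946061755147}
```

View pics/scene0.png

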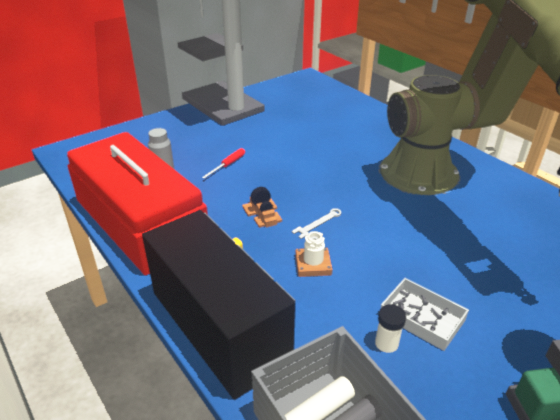

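View pics/top0.png

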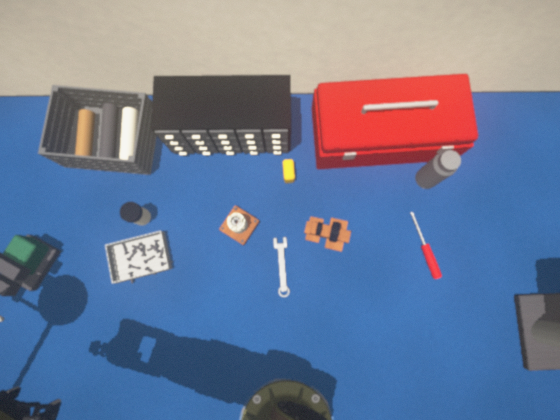

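```bash
python3 - <<'E'
import cv2,numpy as np,pickle
d=pickle.load(open("d0.pkl","rb"))
a=d["top"]["pixels"][195:265,210:360]; b=d["scene"]["pixels"][170:280,235:345]
a=cv2.resize(a,None,fx=5,fy=5,interpolation=cv2.INTER_CUBIC);cv2.imwrite("pics/topc.png",a)
b=cv2.resize(b,None,fx=5,fy=5,interpolation=cv2.INTER_CUBIC);cv2.imwrite("pics/scenec.png",b)
E
```

```text
(no output)
```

View pics/topc.png

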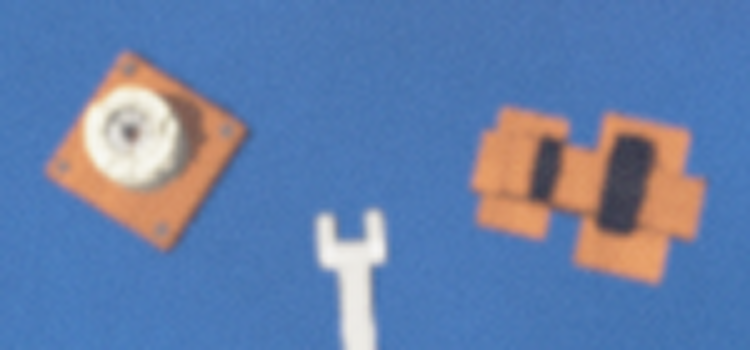

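View pics/scenec.png

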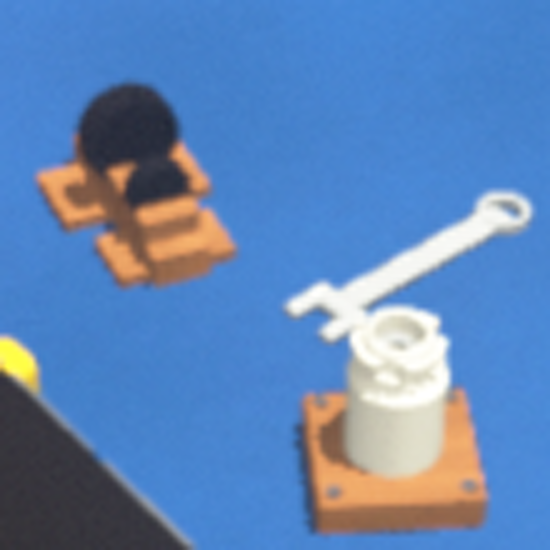

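```bash
cat > h.py <<'E'
import cv2,numpy as np
def ray(c,u,v,z):
    V=np.array(c["view"]);R=V[:3,:3];o=-R.T@V[:3,3]
    d=R.T@np.array([(u-c["cx"])/c["fx"],(v-c["cy"])/c["fy"],1]);return o+d*(z-o[2])/d[2]
def proj(c,p):
    q=np.array(c["view"])@np.r_[p,1];return c["fx"]*q[0]/q[2]+c["cx"],c["fy"]*q[1]/q[2]+c["cy"]
def tri(c1,p1,c2,p2):
    A=[]
    for c,p in((c1,p1),(c2,p2)):
        V=np.array(c["view"]);x=(p[0]-c["cx"])/c["fx"];y=(p[1]-c["cy"])/c["fy"]
        A+=[x*V[2]-V[0],y*V[2]-V[1]]
    A=np.array(A);return np.linalg.lstsq(A[:,:3],-A[:,3],rcond=None)[0]
def blobs(m,amin):
    cs,_=cv2.findContours(m.astype(np.uint8),cv2.RETR_EXTERNAL,cv2.CHAIN_APPROX_NONE)
    return sorted([c for c in cs if cv2.contourArea(c)>amin],key=cv2.contourArea)[::-1]
E
python3 - <<'E'
import pickle;from h import *
d=pickle.load(open("d0.pkl","rb"));np.set_printoptions(precision=4,suppress=True)
t=d["top"];s=d["scene"]
def masks(c,x0,y0,x1,y1):
    I=cv2.resize(c["pixels"][y0:y1,x0:x1],None,fx=5,fy=5,interpolation=cv2.INTER_CUBIC).astype(int)
    B,G,R=I[...,0],I[...,1],I[...,2]
    f=lambda c:c.reshape(-1,2)/5-.4+[x0,y0]
    return (R>B+20)&(R>110),(np.max(I,2)<75),(B>120)&(R>140),f
br,bk,wh,f=masks(t,210,195,260,250)
c=blobs(br|wh,500)[0];P=f(cv2.boxPoints(cv2.minAreaRect(c)))
print("block",[ray(t,*p,.022)[:2] for p in P],ray(t,*P.mean(0),.022))
br,bk,wh,f=masks(t,295,205,360,265)
for c in blobs(bk,100):
    P=f(cv2.boxPoints(cv2.minAreaRect(c)));W=np.array([ray(t,*p,.07)[:2] for p in P]);print("lid",P.mean(0),W.mean(0),W.tolist())
for c in blobs(br|bk,500):
    P=f(cv2.boxPoints(cv2.minAreaRect(c)));print("rack",P.tolist())
br,bk,wh,f=masks(s,235,170,290,230)
for c in blobs(bk,100): print("scene lid",cv2.fitEllipse(f(c).astype(np.float32)), f(c).min(0),f(c).max(0))
print("jar tri",tri(t,(236.2,221),s,(314.6,236.4)))
from rig import robot
w=robot.capture("wrist");o=robot.observe();T=np.eye(4);T[:3,:3]=o["tool_rot"];T[:3,3]=o["tcp_pos"]
print("cam in tool",np.linalg.inv(w["view"]@T),w["fx"])
E
```

```text
block [array([0.5391, 0.1912]), array([0.6128, 0.1447]), array([0.5641, 0.0719]), array([0.4914, 0.1188])] [0.5515 0.1317 0.022 ]
rack [[301.41707134246826, 241.9839859008789], [308.48493099212646, 211.69315004348755], [352.9380416870117, 222.06554222106934], [345.8701820373535, 252.35637664794922]]
scene lid ((261.2056579589844, 198.21688842773438), (17.631567001342773, 24.29306411743164), 146.35205078125) [250.8 187.4] [271.6 210.8]
jar tri [0.5512 0.1295 0.0933]
cam in tool [[ 0.0008 -0.958  -0.2868  0.0728]
 [ 1.      0.0007  0.0004 -0.0007]
 [-0.0002 -0.2868  0.958  -0.1744]
 [ 0.      0.      0.      1.    ]] 336.46870696067174
```

{"method": "move_arm", "body": {"motion": [[[-0.04,-0.001,-0.005],[0,0,4.3]],[[-0.04,-0.001,-0.005],[0,0,4.3]],[[-0.04,-0.001,-0.005],[0,0,4.3]],[[-0.04,-0.001,-0.005],[0,0,4.3]],[[-0.04,-0.001,-0.005],[0,0,4.3]],[[-0.04,-0.001,-0.005],[0,0,4.3]],[[-0.04,-0.001,-0.005],[0,0,4.3]],[[-0.04,-0.001,-0.005],[0,0,4.3]]]}}

```text
t: 0.82
tcp_pos: [0.4181, 0.3588, 0.2398]
tool_rot: [[-0.636, 0.771, -0.0], [0.771, 0.636, -0.0], [0.0, -0.001, -1.0]]
contact_force: [0.1, 0.2, 0.5]
gripper_width: 0.997
grasp_force: 0.0
```

{"method": "move_arm", "body": {"motion": [[[-0.04,-0.001,0],[0,0,4.3]],[[-0.04,-0.001,0],[0,0,4.3]],[[-0.04,-0.001,0],[0,0,4.3]],[[-0.04,-0.001,0],[0,0,4.3]],[[-0.04,-0.001,0],[0,0,4.3]],[[-0.04,-0.001,0],[0,0,4.3]],[[-0.04,-0.001,0],[0,0,4.3]],[[-0.04,-0.001,0],[0,0,4.3]]]}}

```text
t: 1.48
tcp_pos: [0.5415, 0.0686, 0.2396]
tool_rot: [[-0.089, 0.996, -0.0], [0.996, 0.089, -0.0], [0.0, -0.0, -1.0]]
contact_force: [-0.5, -0.7, 0.4]
gripper_width: 0.998
grasp_force: 0.0
```

```bash
python3 - <<'E'
from rig import robot
import cv2,pickle
o=robot.observe();print(o["t"],o["joints"],o["tcp_pos"],o["tool_rot"])
w=robot.capture("wrist");pickle.dump(w,open("w1.pkl","wb"));cv2.imwrite("pics/w1.png",w["pixels"])
E
```

```text
1.4833 [ 3.37552045e+00  1.50839116e+01  8.45257811e+01  7.48529656e-04
  8.04184809e+01 -1.75161137e+00] [0.54154799 0.06860887 0.2395548 ] [[-8.93637758e-02  9.95998933e-01 -4.91625201e-04]
 [ 9.95999054e-01  8.93637787e-02 -1.60926912e-05]
 [ 2.79051825e-05 -4.91096339e-04 -9.99999879e-01]]
```

View pics/w1.png

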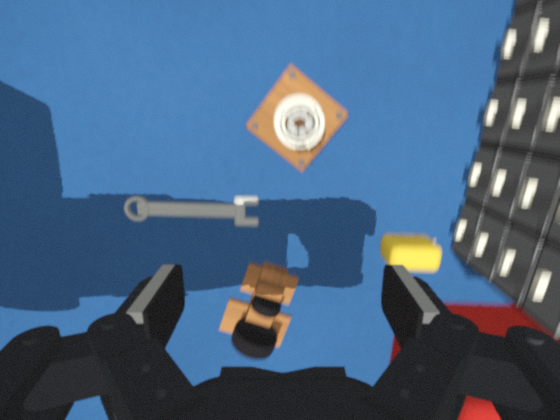

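{"method": "move_arm", "body": {"motion": [[[-0.04,-0.002,0],[0,0,4.3]],[[-0.04,-0.002,0],[0,0,4.3]],[[-0.04,-0.002,0],[0,0,4.3]],[[-0.03,-0.002,0],[0,0,4.3]],[[0,0,0],[0,0,0]],[[0,0,0],[0,0,0]]]}}

```text
t: 2.03
tcp_pos: [0.5313, -0.0799, 0.2397]
tool_rot: [[0.208, 0.978, -0.0], [0.978, -0.208, 0.0], [0.0, -0.0, -1.0]]
contact_force: [-0.2, 0.4, 0.5]
gripper_width: 0.997
grasp_force: 0.0
```

```bash
python3 - <<'E'
from rig import robot
from h import *
import pickle;np.set_printoptions(precision=4,suppress=True)
w1=pickle.load(open("w1.pkl","rb"));I=w1["pixels"].astype(int);B,G,R=I[...,0],I[...,1],I[...,2]
S=np.zeros(B.shape,bool);S[40:190,225:370]=1
c=blobs(((R>B+15)|(R>150))&S,500)[0];P=cv2.boxPoints(cv2.minAreaRect(c));print(P.tolist(),ray(w1,*P.mean(0),.022))
for p in P: print(ray(w1,*p,.022))
c=blobs((R>130)&(B>120)&S,200)[0];e=cv2.fitEllipse(c);print("jar white",e,ray(w1,*e[0],.08))
o=robot.observe();print(o["t"],o["tcp_pos"],o["joints"])
w=robot.capture("wrist");pickle.dump(w,open("w2.pkl","wb"))
a=cv2.resize(w["pixels"][60:330,130:430],None,fx=2,fy=2,interpolation=cv2.INTER_CUBIC);cv2.imwrite("pics/w2.png",a)
E
```

```text
[[240.74256896972656, 123.42573547363281], [290.2425842285156, 62.92573547363281], [350.5792236328125, 112.29206848144531], [301.0791931152344, 172.7920684814453]] [0.5509 0.13   0.022 ]
[0.4897 0.1183 0.022 ]
[0.5393 0.1864 0.022 ]
[0.6117 0.1415 0.022 ]
[0.5636 0.0682 0.022 ]
jar white ((298.7288818359375, 121.10997772216797), (52.52479553222656, 59.41961669921875), 174.91236877441406) [0.5518 0.1288 0.08  ]
2.0333 [ 0.5313 -0.0799  0.2397] [-12.4584  13.9471  85.9219   0.0058  80.155   -0.479 ]
```

View pics/w2.png

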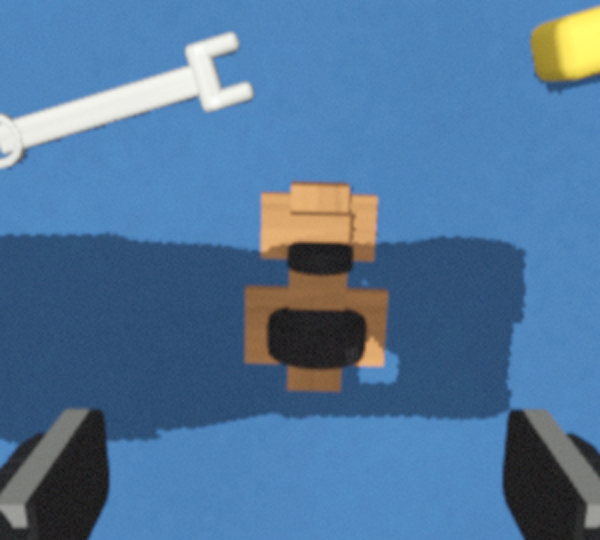

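```bash
python3 - <<'E'
from h import *
import pickle;np.set_printoptions(precision=4,suppress=True)
w=pickle.load(open("w2.pkl","rb"));I=w["pixels"].astype(int);B,G,R=I[...,0],I[...,1],I[...,2]
S=np.zeros(B.shape,bool);S[180:270,240:335]=1
a=np.deg2rad(78);ax=np.array([np.cos(a),np.sin(a)]);lat=np.array([ax[1],-ax[0]])
for c in blobs((I.max(2)<60)&S,60):
    c=c[:,0];print("black",c.min(0),c.max(0))
    m=(c[:,0]>c[:,0].mean()-8)&(c[:,0]<c[:,0].mean()+8);u=c[:,0].min()/2+c[:,0].max()/2
    vb=c[m][:,1].max()+.5;vt=c[m][:,1].min()-.5
    for n,v,z in(("bot/top-edge",vb,.076),("bot38",vb,.058),("topwall",vt,.034)):
        p=ray(w,u,v,z);print(n,p,"ax",p[:2]@ax,"lat",p[:2]@lat)
    for uu in(c[:,0].min(),c[:,0].max()): p=ray(w,uu,(vb+vt)/2,.055);print("side",p[:2]@lat)
m=((R>B+5)|(I.max(2)<60))&S
for c in blobs(m,300):
    e=cv2.minAreaRect(c);print(e)
# foot edges
br=(R>B+5)&(I.max(2)>60)&S
for u in(256,260,318,321):
    v=np.where(br[:,u])[0];print(u,v.min(),v.max(),[ (ray(w,u,x,.008)[:2]@ax).round(4) for x in(v.min()-.5,v.max()+.5)])
for v in(207,210,235,240):
    u=np.where(m[v])[0];print(v,u.min(),u.max(),[(ray(w,x,v,.008)[:2]@lat).round(4) for x in(u.min()-.5,u.max()+.5)])
print("jar in ax/lat",np.array([.551,.1295])@ax)
E
```

```text
black [264 214] [312 243]
bot/top-edge [ 0.5229 -0.1493  0.076 ] ax -0.037359240967955516 lat 0.5425429644857458
bot38 [ 0.5217 -0.1568  0.058 ] ax -0.04490053072923567 lat 0.5428784983252739
topwall [ 0.5273 -0.1316  0.034 ] ax -0.019108960064182817 lat 0.5431225544646144
side 0.5155693621255679
side 0.5701077955924153
black [274 182] [305 196]
bot/top-edge [ 0.5351 -0.0981  0.076 ] ax 0.015274127182736224 lat 0.5438026880983721
bot38 [ 0.5345 -0.1028  0.058 ] ax 0.010534342548612402 lat 0.544205272979541
topwall [ 0.5373 -0.0916  0.034 ] ax 0.022085087460172768 lat 0.544617951052003
side 0.5272237451682852
side 0.5612040839854803
((287.5, 217.5), (75.0, 71.0), 90.0)
256 203 241 [np.float64(-0.0104), np.float64(-0.0631)]
260 180 241 [np.float64(0.0189), np.float64(-0.0631)]
318 205 242 [np.float64(-0.013), np.float64(-0.0644)]
321 205 242 [np.float64(-0.013), np.float64(-0.0644)]
207 252 323 [np.float64(0.4976), np.float64(0.5882)]
210 252 323 [np.float64(0.4975), np.float64(0.5884)]
235 252 321 [np.float64(0.4966), np.float64(0.587)]
240 252 321 [np.float64(0.4964), np.float64(0.5872)]
jar in ax/lat 0.2412294559356133
```

{"method": "move_arm", "body": {"motion": [[[0,0,0],[0,0,1.2]],[[-0.033,0.002,0.03],[0,0,0]],[[-0.033,0.002,0.03],[0,0,0]],[[-0.033,0.002,0.03],[0,0,0]],[[-0.033,0.002,0.03],[0,0,0]],[[0,0,0],[0,6.5,0]],[[0,0,0],[0,6.5,0]],[[0,0,0],[0,6.5,0]]]}}

```text
t: 2.75
tcp_pos: [0.5119, -0.1995, 0.1283]
tool_rot: [[0.211, 0.974, 0.078], [0.917, -0.224, 0.33], [0.339, 0.002, -0.941]]
contact_force: [-0.4, 0.8, 0.4]
gripper_width: 1.0
grasp_force: 0.0
```

{"method": "move_arm", "body": {"motion": [[[0,0,0],[0,6.5,0]],[[0,0,0],[0,6.5,0]],[[0,0,0],[0,6.5,0]],[[0,0,0],[0,6,0]],[[0,0,0],[0,0,0]],[[0,0,0],[0,0,0]]]}}

```text
t: 3.25
tcp_pos: [0.511, -0.2001, 0.1268]
tool_rot: [[0.162, 0.974, 0.158], [0.689, -0.226, 0.688], [0.706, -0.002, -0.708]]
contact_force: [-1.2, 0.5, -0.0]
gripper_width: 0.996
grasp_force: 0.0
```

```bash
python3 - <<'E'
from rig import robot
from h import *
import pickle
d=pickle.load(open("d0.pkl","rb"));print(ray(d["top"],335.4,231.6,.07),proj(d["top"],[.5254,-.1398,.07]))
o=robot.observe();print(o["t"],o["tcp_pos"],o["joints"],o["tool_rot"])
T=o["tool_rot"].T@(np.array([.5254,-.1398,.048])-o["tcp_pos"]);print("lid in tool",T)
w=robot.capture("wrist");pickle.dump(w,open("w3.pkl","wb"));cv2.imwrite("pics/w3.png",w["pixels"])
print("proj lid",proj(w,[.5254,-.1398,.048]))
E
```

```text
[ 0.52239206 -0.1403334   0.07      ] (np.float64(335.1700687259102), np.float64(230.51406817667035))
3.25 [ 0.51103858 -0.20010933  0.12684282] [-43.30382898  33.72011158  85.11331537  37.55451283  88.3623392
 -40.69652485] [[ 0.16151852  0.97414286  0.1579793 ]
 [ 0.68932226 -0.22592144  0.68832719]
 [ 0.70621993 -0.00227894 -0.70798886]]
lid in tool [-0.01178817  0.00054458  0.0996012 ]
proj lid (np.float64(283.0662164352186), np.float64(210.17558224581282))
```

View pics/w3.png

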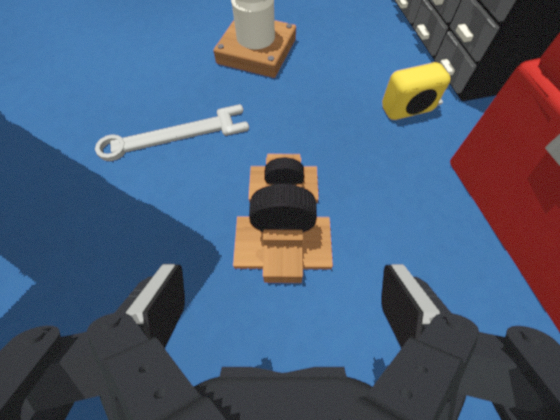

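{"method": "move_arm", "body": {"motion": [[[-0.004,0,0.028],[0,0,0]],[[-0.004,0,0.028],[0,0,0]],[[-0.004,0,0.028],[0,0,0]],[[0,0,0.0275],[0,0,0]],[[0,0,0],[0,0,0]],[[0,0,0],[0,0,0]],[[0,0,0],[0,0,0]]]}}

```text
t: 3.88
tcp_pos: [0.5276, -0.1319, 0.0419]
tool_rot: [[0.158, 0.974, 0.16], [0.691, -0.224, 0.687], [0.706, 0.002, -0.709]]
contact_force: [0.3, 0.2, -0.0]
gripper_width: 1.004
grasp_force: 0.0
```

{"method": "move_arm", "body": {"motion": [[[0,0,0],[0,0,0]],[[0,0,0],[0,0,0]],[[0,0,0],[0,0,0]],[[0,0,0],[0,0,0]],[[0,0,0],[0,0,0]],[[0,0,0],[0,0,0]],[[0,0,0],[0,0,0]],[[0,0,0],[0,0,0]]], "grip": 0.45, "newtons": 40}}

```text
t: 4.55
tcp_pos: [0.5269, -0.132, 0.0405]
tool_rot: [[0.16, 0.974, 0.16], [0.689, -0.226, 0.689], [0.707, -0.0, -0.707]]
contact_force: [-0.2, -0.5, -0.5]
gripper_width: 0.451
grasp_force: 0.0
```

```bash
python3 - <<'E'
from rig import robot
from h import *
o=robot.observe();print(o["t"],o["tcp_pos"],o["joints"],o["contact_force"],o["gripper_width"],o["grasp_force"])
print("lid in tool",o["tool_rot"].T@(np.array([.5254,-.1398,.048])-o["tcp_pos"]))
E
```

```text
4.55 [ 0.52688309 -0.13200044  0.04053595] [-37.33997397  38.21435622  91.7265923   41.49094242  76.63917794
 -44.07759287] [-0.24932997 -0.51145837 -0.45664418] 0.45109672699014797 0.031960486667230725
lid in tool [-0.00033173  0.00031835 -0.01088731]
```

```bash
python3 - <<'E'
from rig import robot
import cv2,numpy as np
w=robot.capture("wrist")["pixels"];s=robot.capture("scene")["pixels"][130:270,190:390]
s=cv2.resize(s,(400,280),interpolation=cv2.INTER_CUBIC);w=w[120:400,80:480]
cv2.imwrite("pics/w4.png",np.hstack([w,s]))
E
```

```text
(no output)
```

View pics/w4.png

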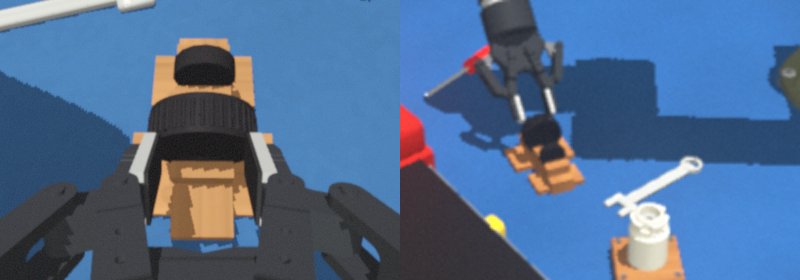

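{"method": "move_arm", "body": {"motion": [[[0,0,0],[0,0,0]],[[0,0,0],[0,0,0]],[[0,0,0],[0,0,0]],[[0,0,0],[0,0,0]]], "grip": 0.15, "newtons": 40}}

```text
t: 4.98
tcp_pos: [0.5269, -0.1319, 0.0405]
tool_rot: [[0.16, 0.974, 0.16], [0.689, -0.226, 0.689], [0.707, -0.0, -0.707]]
contact_force: [1.6, -1.1, 0.1]
gripper_width: 0.151
grasp_force: 0.0
```

```bash
python3 - <<'E'
from rig import robot
import cv2,numpy as np
w=robot.capture("wrist");o=robot.observe();print(o["gripper_width"],o["grasp_force"],o["contact_force"])
from h import proj
for k in(0,-.011,-.025,.008):
  print(k,proj(w,o["tcp_pos"]+k*o["tool_rot"][:,2]))
cv2.imwrite("pics/w5.png",np.hstack([cv2.resize(w["pixels"][180:380,160:400],(720,600),interpolation=cv2.INTER_CUBIC)]))
E
```

```text
0.1486947127566783 0.043183457528357394 [-0.65297122 -0.873524    0.92930445]
0 (np.float64(282.4034094045325), np.float64(242.29110501462782))
-0.011 (np.float64(282.40229090152525), np.float64(250.31359327942891))
-0.025 (np.float64(282.40065980118084), np.float64(262.0126976086237))
0.008 (np.float64(282.4041472722025), np.float64(236.99873236656873))
```

View pics/w5.png

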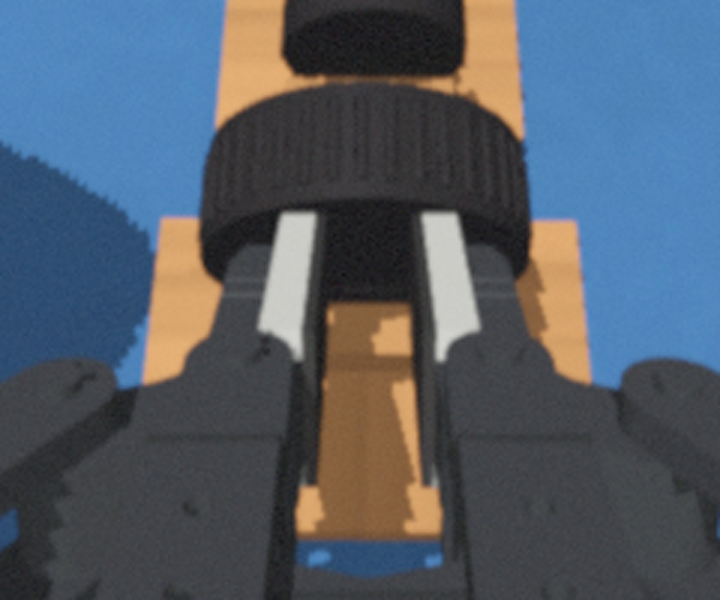

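```bash
python3 - <<'E'
from rig import robot
from h import *
import pickle
d=pickle.load(open("d0.pkl","rb"));o=robot.observe();p=o["tcp_pos"];R=o["tool_rot"]
for n in("scene","top"):
    c=robot.capture(n);A=c["pixels"].astype(int);D=np.abs(A-d[n]["pixels"]).max(2)
    pickle.dump(c,open(n+"5.pkl","wb"))
    for y in(-.011,.011):
        print(n,y)
        for k in np.arange(-.1,.021,.008):
            u,v=proj(c,p+R@[0.008,y,k]);u,v=int(round(u)),int(round(v));print("%.3f"%k,(u,v),A[v,u],D[v,u])
E
```

```text
scene -0.011
-0.100 (256, 165) [75 69 65] 137
-0.092 (257, 168) [84 76 73] 128
-0.084 (258, 171) [89 82 79] 117
-0.076 (259, 173) [86 79 75] 119
-0.068 (259, 176) [204 206 205] 133
-0.060 (260, 179) [228 229 229] 158
-0.052 (261, 181) [224 226 226] 158
-0.044 (262, 184) [220 222 222] 153
-0.036 (263, 187) [88 76 71] 14
-0.028 (263, 189) [65 56 57] 6
-0.020 (264, 192) [48 38 36] 15
-0.012 (265, 195) [50 39 36] 11
-0.004 (266, 197) [50 39 38] 10
0.004 (266, 200) [53 43 41] 9
0.012 (267, 203) [61 52 51] 10
0.020 (268, 205) [53 45 44] 7
scene 0.011
-0.100 (249, 167) [87 78 74] 126
-0.092 (250, 170) [91 80 74] 120
-0.084 (251, 172) [93 80 72] 117
-0.076 (252, 175) [99 79 69] 109
-0.068 (252, 178) [213 217 217] 147
-0.060 (253, 180) [229 232 231] 160
-0.052 (254, 183) [228 231 230] 159
-0.044 (255, 186) [227 229 228] 155
-0.036 (255, 188) [185 189 189] 127
-0.028 (256, 191) [59 50 51] 8
-0.020 (257, 194) [50 41 40] 9
-0.012 (258, 196) [50 40 37] 11
-0.004 (259, 199) [51 40 40] 8
0.004 (259, 202) [57 66 89] 12
0.012 (260, 204) [ 74 102 145] 45
0.020 (261, 207) [55 45 43] 7
top -0.011
-0.100
[... 367 characters left out ...]
 (332, 235) [75 63 63] 3
-0.004 (330, 235) [ 78  82 108] 4
0.004 (327, 234) [100 152 226] 4
0.012 (325, 234) [104 158 229] 5
0.020 (323, 234) [ 99 150 222] 5
top 0.011
-0.100 (359, 229) [77 67 64] 107
-0.092 (357, 229) [80 68 67] 105
-0.084 (354, 229) [85 71 67] 99
-0.076 (352, 228) [81 70 70] 101
-0.068 (350, 228) [116 113 113] 65
-0.060 (347, 228) [176 180 184] 66
-0.052 (345, 228) [167 170 177] 54
-0.044 (342, 228) [159 161 167] 61
-0.036 (340, 228) [154 158 168] 71
-0.028 (338, 227) [95 90 91] 25
-0.020 (336, 227) [74 64 63] 4
-0.012 (333, 227) [76 66 67] 4
-0.004 (331, 227) [ 84 103 148] 5
0.004 (329, 227) [100 150 221] 5
0.012 (327, 227) [101 152 224] 4
0.020 (325, 226) [102 151 223] 4
```

{"method": "move_arm", "body": {"motion": [[[0,0,-0.03],[0,0,0]],[[0,0,-0.03],[0,0,0]],[[0,0,0],[0,0,0]],[[0,0,0],[0,0,0]],[[0,0,0],[0,0,0]],[[0,0,0],[0,0,0]],[[0,0,0],[0,0,0]],[[0,0,0],[0,0,0]]], "grip": 1}}

```text
t: 5.8
tcp_pos: [0.5172, -0.1726, 0.0824]
tool_rot: [[0.16, 0.974, 0.159], [0.688, -0.225, 0.689], [0.707, -0.001, -0.707]]
contact_force: [-0.9, -0.6, 0.2]
gripper_width: 0.997
grasp_force: 0.0
```

{"method": "move_arm", "body": {"motion": [[[0,0,0],[0,0,0]],[[0,0,0.025],[0,0,0]],[[0,0,0.025],[0,0,0]],[[0,0,0.025],[0,0,0]],[[0,0,0.029],[0,0,0]],[[0,0,0],[0,0,0]],[[0,0,0],[0,0,0]]]}}

```text
t: 6.38
tcp_pos: [0.5335, -0.1005, 0.0087]
tool_rot: [[0.16, 0.974, 0.157], [0.688, -0.224, 0.69], [0.708, -0.002, -0.707]]
contact_force: [0.4, -1.0, 0.6]
gripper_width: 0.997
grasp_force: 0.0
```

```bash
python3 - <<'E'
from rig import robot
from h import *
o=robot.observe();print(o["t"],o["tcp_pos"],o["joints"],o["contact_force"],o["gripper_width"],o["grasp_force"])
print("lid in tool",o["tool_rot"].T@(np.array([.5254,-.1398,.048])-o["tcp_pos"]))
E
```

```text
6.3833 [ 0.53350014 -0.100549    0.00872308] [-34.3948085   40.44210934  93.53583298  43.69636533  72.32388461
 -45.20807645] [ 0.42342353 -0.99498957  0.56912252] 0.9973867594749376 0.0
lid in tool [-0.00051459  0.0008352  -0.05610675]
```

{"method": "move_arm", "body": {"motion": [[[0,0,0],[0,0,0]],[[0,0,0],[0,0,0]],[[0,0,0],[0,0,0]],[[0,0,0],[0,0,0]],[[0,0,0],[0,0,0]],[[0,0,0],[0,0,0]],[[0,0,0],[0,0,0]]], "grip": 0.4, "newtons": 40}}

```text
t: 6.97
tcp_pos: [0.5344, -0.1025, 0.0104]
tool_rot: [[0.159, 0.974, 0.161], [0.689, -0.227, 0.688], [0.707, 0.002, -0.707]]
contact_force: [-1.4, -3.3, 7.3]
gripper_width: 0.648
grasp_force: 42.1
```

{"method": "move_arm", "body": {"motion": [[[0.008,0,-0.008],[0,0,0]],[[0.016,0,-0.016],[0,0,0]],[[0.018,0,-0.018],[0,0,0]],[[0.02,0,-0.02],[0,0,0]],[[0.02,0,-0.02],[0,0,0]],[[0.02,0,-0.02],[0,0,0]],[[0.02,0,-0.02],[0,0,0]],[[0,0,0],[0,-5,0]]]}}

```text
t: 7.63
tcp_pos: [0.5344, -0.1032, 0.1863]
tool_rot: [[0.172, 0.974, 0.15], [0.747, -0.228, 0.625], [0.643, 0.004, -0.766]]
contact_force: [0.4, 0.2, -0.3]
gripper_width: 0.644
grasp_force: 42.5
```

{"method": "move_arm", "body": {"motion": [[[0,0,0],[0,-6,0]],[[0,0,0],[0,-6,0]],[[0,0,0],[0,-6,0]],[[0,0,0],[0,-6,0]],[[0,0,0],[0,-6,0]],[[0,0,0],[0,-6,0]],[[0,0,0],[0,-6,0]],[[0,0,0],[0,-6,0]]]}}

```text
t: 8.3
tcp_pos: [0.5342, -0.1019, 0.1838]
tool_rot: [[0.225, 0.974, -0.029], [0.964, -0.227, -0.141], [-0.144, 0.004, -0.99]]
contact_force: [-0.5, -0.9, -0.2]
gripper_width: 0.646
grasp_force: 42.5
```

{"method": "move_arm", "body": {"motion": [[[0,0,0],[0,-6,0]],[[0,0,0],[0,-6,0]],[[0,0,0],[0,-6,0]],[[0,0,0],[0,-6,0]],[[0,0,0],[0,-6,0]],[[0,0,0],[0,-6,0]],[[0,0,0],[0,0,0]],[[0,0,0],[0,0,0]]]}}

```text
t: 8.97
tcp_pos: [0.5339, -0.101, 0.1817]
tool_rot: [[0.162, 0.974, -0.157], [0.702, -0.225, -0.675], [-0.693, -0.001, -0.721]]
contact_force: [-0.3, 0.8, -0.3]
gripper_width: 0.645
grasp_force: 42.5
```

```bash
python3 - <<'E'
from rig import robot
from h import *
import pickle
o=robot.observe();R=o["tool_rot"];print(o["t"],o["tcp_pos"],o["joints"],o["contact_force"],o["gripper_width"],o["grasp_force"]);print(R.round(3))
print("delta tool",R.T@(np.array([.542,.0915,.11])-o["tcp_pos"]))
for n in("scene","top","wrist"): pickle.dump(robot.capture(n),open(n+"6.pkl","wb"))
E
```

```text
8.9667 [ 0.53387187 -0.10097462  0.18168465] [  4.83924971  26.65450054  87.38216348 -41.53663201  84.33170247
  29.08831146] [-0.31459524  0.8452429  -0.32670062] 0.6447788012469112 42.483333768323064
[[ 0.162  0.974 -0.157]
 [ 0.702 -0.225 -0.675]
 [-0.693 -0.001 -0.721]]
delta tool [ 0.18616303 -0.03538564 -0.0796393 ]
```

{"method": "move_arm", "body": {"motion": [[[0.031,-0.006,-0.0133],[0,-1.1,0]],[[0.031,-0.006,-0.0133],[0,0,0]],[[0.031,-0.006,-0.0133],[0,0,0]],[[0.031,-0.006,-0.0133],[0,0,0]],[[0.031,-0.006,-0.0133],[0,0,0]],[[0.031,-0.006,-0.0133],[0,0,0]],[[0,0,0],[0,0,0]],[[0,0,0],[0,0,0]]]}}

```text
t: 9.78
tcp_pos: [0.5415, 0.0903, 0.1071]
tool_rot: [[0.159, 0.974, -0.16], [0.689, -0.225, -0.689], [-0.707, -0.0, -0.707]]
contact_force: [-0.3, -0.4, -0.5]
gripper_width: 0.646
grasp_force: 42.6
```

```bash
python3 - <<'E'
from rig import robot
from h import *
import pickle
np.set_printoptions(precision=4,suppress=True)
o=robot.observe();R=o["tool_rot"];p=o["tcp_pos"];print(o["t"],p,o["joints"],o["contact_force"],o["grasp_force"]);print(R.round(3))
n=-(R[:,0]+R[:,2])/2**.5;L=p-.055*R[:,2];print("lid est",L,"axis",n)
print("delta tool",R.T@(np.array([.542,.0915,.0625])-p))
C={k:robot.capture(k) for k in("scene","top","wrist")};pickle.dump(C,open("c7.pkl","wb"))
for k in("top","scene"):
    c=C[k];u,v=map(int,proj(c,L));I=c["pixels"][v-20:v+20,u-20:u+20].max(2)
    I=cv2.resize(I,None,fx=4,fy=4,interpolation=cv2.INTER_CUBIC)
    print(k,"lid proj",proj(c,L),"jar",proj(c,[.551,.1295,.096]))
    for b in blobs(I<62,300)[:3]:
        print(cv2.contourArea(b)/16,np.array(cv2.boundingRect(b))/4+[u-20,v-20,0,0])
# tile for the one picture left
t=[]
for k,r in(("top",28),("scene",36)):
    c=C[k];u,v=map(int,proj(c,L));t.append(cv2.resize(c["pixels"][v-r:v+r,u-r:u+r],(400,400),interpolation=cv2.INTER_CUBIC))
cv2.imwrite("pics/c7.png",np.hstack(t))
E
```

```text
9.7833 [0.5415 0.0903 0.1071] [ 22.3727  39.795   77.9968 -35.2307  91.8936  43.8025] [-0.3432 -0.4451 -0.5337] 42.555993371643126
[[ 0.159  0.974 -0.16 ]
 [ 0.689 -0.225 -0.689]
 [-0.707 -0.    -0.707]]
lid est [0.5503 0.1282 0.1459] axis [0.0004 0.0003 1.    ]
delta tool [0.0325 0.0002 0.0306]
top lid proj (np.float64(233.98383062308767), np.float64(218.37187285453908)) jar (np.float64(235.97382458903314), np.float64(221.0100315176807))
20.71875 [215. 221.   8.   8.]
scene lid proj (np.float64(315.3267641084594), np.float64(219.15752232350997)) jar (np.float64(314.55516112874443), np.float64(235.53366042274047))
255.0625 [308.25 204.    26.75  25.  ]
```

{"method": "move_arm", "body": {"motion": [[[0.0095,0,0.0085],[0,0,0]],[[0.009,0,0.0085],[0,0,0]],[[0.007,0,0.007],[0,0,0]],[[0.003,0,0.003],[0,0,0]],[[0,0,0],[0,0,0]]]}}

```text
t: 10.35
tcp_pos: [0.5412, 0.0905, 0.0666]
tool_rot: [[0.158, 0.974, -0.161], [0.687, -0.226, -0.69], [-0.709, -0.001, -0.705]]
contact_force: [-0.3, -0.7, -0.2]
gripper_width: 0.648
grasp_force: 42.6
```

{"method": "move_arm", "body": {"motion": [[[0.001,0,0.001],[0,0,0]],[[0.001,0,0.001],[0,0,0]],[[0,0,0],[0,0,0]]]}}

```text
t: 10.6
tcp_pos: [0.5418, 0.0908, 0.0655]
tool_rot: [[0.16, 0.974, -0.159], [0.688, -0.226, -0.69], [-0.708, 0.001, -0.706]]
contact_force: [-0.6, 1.6, 3.7]
gripper_width: 0.645
grasp_force: 42.9
```

{"method": "move_arm", "body": {"motion": [[[0.001,0,0.001],[0,0,0]],[[0.0005,0,0.0005],[0,0,0]],[[0,0,0],[0,0,0]]]}}

```text
t: 10.85
tcp_pos: [0.5421, 0.0908, 0.0645]
tool_rot: [[0.161, 0.974, -0.159], [0.687, -0.226, -0.69], [-0.708, 0.002, -0.706]]
contact_force: [-2.8, 0.8, 12.1]
gripper_width: 0.644
grasp_force: 43.5
```

{"method": "move_arm", "body": {"motion": [[[0,0,0],[0,0,0]],[[0,0,0],[0,0,0]],[[0,0,0],[0,0,0]],[[0,0,0],[0,0,0]],[[0,0,0],[0,0,0]]], "grip": 1}}

```text
t: 11.27
tcp_pos: [0.5415, 0.0906, 0.0628]
tool_rot: [[0.159, 0.974, -0.16], [0.688, -0.226, -0.69], [-0.708, -0.0, -0.706]]
contact_force: [0.2, 0.2, -0.5]
gripper_width: 1.001
grasp_force: 0.0
```

{"method": "move_arm", "body": {"motion": [[[0,0,-0.02],[0,0,0]],[[0,0,-0.03],[0,0,0]],[[0,0,-0.035],[0,0,0]],[[0,0,-0.035],[0,0,0]],[[0,0,0],[0,6.5,0]],[[0,0,0],[0,6.5,0]],[[0,0,0],[0,6.5,0]],[[0,0,0],[0,6.5,0]]]}}

```text
t: 11.93
tcp_pos: [0.561, 0.1741, 0.1481]
tool_rot: [[0.214, 0.974, -0.071], [0.922, -0.226, -0.314], [-0.322, 0.002, -0.947]]
contact_force: [1.2, 0.8, -0.3]
gripper_width: 1.002
grasp_force: 0.0
```

{"method": "move_arm", "body": {"motion": [[[0,0,0],[0,6.5,0]],[[0,0,0],[0,6.5,0]],[[0,0,0],[0,6,0]],[[0,0,0],[0,0,0]],[[0,0,0],[0,0,0]]]}}

```text
t: 12.35
tcp_pos: [0.5608, 0.1724, 0.148]
tool_rot: [[0.228, 0.974, -0.001], [0.974, -0.228, -0.003], [-0.003, 0.0, -1.0]]
contact_force: [-0.2, 0.5, -0.7]
gripper_width: 0.996
grasp_force: 0.0
```

```bash
python3 - <<'E'
from rig import robot
from h import *
import pickle
np.set_printoptions(precision=4,suppress=True)
o=robot.observe();R=o["tool_rot"];p=o["tcp_pos"];print(o["t"],p,o["joints"],o["contact_force"],o["gripper_width"]);print(R.round(3))
print("delta tool",R.T@(np.array([.551,.1295,.0465])-p))
C={k:robot.capture(k) for k in("scene","wrist")};pickle.dump(C,open("c8.pkl","wb"))
t=[]
for k,r in(("scene",40),("wrist",100)):
    c=C[k];u,v=map(int,proj(c,[.551,.1295,.1]));print(k,u,v);t.append(cv2.resize(c["pixels"][max(v-r,0):v+r,max(u-r,0):u+r],(400,400),interpolation=cv2.INTER_CUBIC))
cv2.imwrite("pics/c8.png",np.hstack(t))
E
```

```text
12.35 [0.5608 0.1724 0.148 ] [13.5939 24.4514 84.3747 -0.1856 71.2486 26.8143] [-0.1826  0.5282 -0.7324] 0.9960765004984075
[[ 0.228  0.974 -0.001]
 [ 0.974 -0.228 -0.003]
 [-0.003  0.    -1.   ]]
delta tool [-0.0436  0.0002  0.1017]
scene 314 234
wrist 282 273
```

View pics/c8.png

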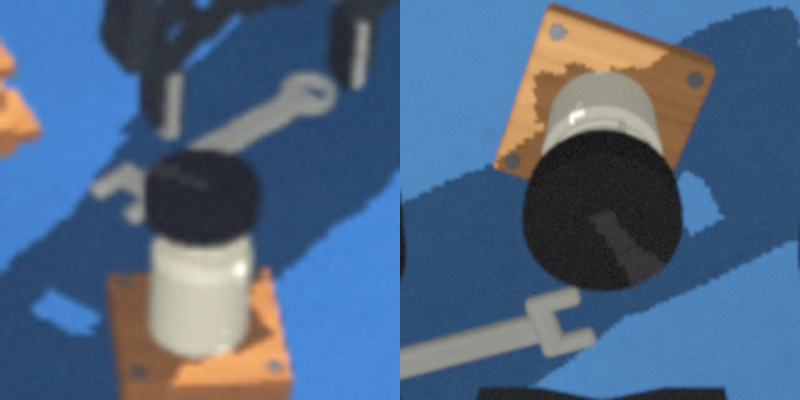

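```bash
python3 - <<'E'
from h import *
import pickle
c=pickle.load(open("c8.pkl","rb"))["wrist"];I=c["pixels"].astype(int)
S=np.zeros(I.shape[:2],bool);S[225:325,235:335]=1
m=(I.max(2)<85)&S&(I[...,0]<I[...,2]+25);b=blobs(m,500)[0];q=b[:,0];lo=q[q[:,1]>278]
(x,y,w,h)=cv2.boundingRect(b);print(x,y,w,h)
A=np.c_[2*lo,np.ones(len(lo))];s=np.linalg.lstsq(A,(lo**2).sum(1),rcond=None)[0];print(s[:2],np.sqrt(s[2]+s[0]**2+s[1]**2))
print(ray(c,s[0],s[1],.1115),ray(c,x+w/2-.5,(y+h/2),.1015),"block")
E
```

```text
243 238 80 80
[282.81925058 278.02983426] 39.93737411306418
[0.55157805 0.13167144 0.1115    ] [0.55013938 0.12640999 0.1015    ] block
```

{"method": "move_arm", "body": {"motion": [[[-0.021,0,0],[0,0,0]],[[-0.0225,0,0],[0,0,0]],[[0,0,0.02],[0,0,0]],[[0,0,0.025],[0,0,0]],[[0,0,0],[0,0,0]],[[0,0,0],[0,0,0]]]}}

```text
t: 12.95
tcp_pos: [0.5504, 0.1317, 0.1019]
tool_rot: [[0.225, 0.974, -0.003], [0.974, -0.225, -0.003], [-0.004, -0.003, -1.0]]
contact_force: [0.8, 1.3, 0.9]
gripper_width: 0.999
grasp_force: 0.0
```

{"method": "move_arm", "body": {"motion": [[[-0.001,0,0.02],[0,0,0]],[[0,0,0.02],[0,0,0]],[[0,0,0.015],[0,0,0]],[[0,0,0],[0,0,0]],[[0,0,0],[0,0,0]]]}}

```text
t: 13.37
tcp_pos: [0.5511, 0.1305, 0.0487]
tool_rot: [[0.225, 0.974, -0.0], [0.974, -0.225, -0.002], [-0.002, 0.0, -1.0]]
contact_force: [0.1, 0.0, 0.7]
gripper_width: 1.0
grasp_force: 0.0
```

{"method": "move_arm", "body": {"motion": [[[0,0,0],[0,0,0]],[[0,0,0],[0,0,0]],[[0,0,0],[0,0,0]],[[0,0,0],[0,0,0]],[[0,0,0],[0,0,0]],[[0,0,0],[0,0,0]],[[0,0,0],[0,0,0]]], "grip": 0.4, "newtons": 50}}

```text
t: 13.95
tcp_pos: [0.5514, 0.1302, 0.049]
tool_rot: [[0.226, 0.974, 0.002], [0.974, -0.226, -0.001], [-0.001, 0.002, -1.0]]
contact_force: [-0.3, 0.6, 6.3]
gripper_width: 0.648
grasp_force: 51.6
```

{"method": "move_arm", "body": {"motion": [[[0,0,0.0005],[0,0,0]],[[0,0,0.0005],[0,0,0]],[[0,0,0],[0,0,0]]]}}

```text
t: 14.2
tcp_pos: [0.5516, 0.1302, 0.0486]
tool_rot: [[0.226, 0.974, 0.002], [0.974, -0.226, -0.001], [-0.001, 0.003, -1.0]]
contact_force: [-2.5, -0.2, 12.6]
gripper_width: 0.646
grasp_force: 52.4
```

{"method": "move_arm", "body": {"motion": [[[0,0,0],[0,0,-4]],[[0,0,0],[0,0,-4]],[[0,0,0],[0,0,-4]],[[0,0,0],[0,0,-4]],[[0,0,0],[0,0,-4]],[[0,0,0],[0,0,0]]]}}

```text
t: 14.7
tcp_pos: [0.5521, 0.1304, 0.0486]
tool_rot: [[-0.126, 0.992, 0.004], [0.992, 0.126, -0.001], [-0.001, 0.003, -1.0]]
contact_force: [2.4, 2.2, 8.9]
gripper_width: 0.645
grasp_force: 51.9
```

```bash
cat > s.py <<'E'
from rig import robot
import numpy as np
o=robot.observe();R=o["tool_rot"];np.set_printoptions(precision=4,suppress=True)
print(o["t"],o["tcp_pos"],"yaw",np.degrees(np.arctan2(R[1,1],R[0,1])),"F",o["contact_force"],"M",o["moment"],"j6",o["joints"][5],o["gripper_width"],o["grasp_force"])
E
python3 s.py
```

```text
14.7 [0.5521 0.1304 0.0486] yaw 7.214170802635402 F [2.4469 2.1935 8.8615] M [ 0.2258 -0.2612  0.1424] j6 2.4663812232393085 0.6451532256591466 51.92408200353384
```

{"method": "move_arm", "body": {"motion": [[[0,0,0],[0,0,-5]],[[0,0,0],[0,0,-5]],[[0,0,0],[0,0,-5]],[[0,0,0],[0,0,-5]],[[0,0,0],[0,0,0]]]}}

```text
t: 15.12
tcp_pos: [0.5518, 0.1302, 0.0481]
tool_rot: [[-0.457, 0.889, 0.003], [0.889, 0.457, -0.001], [-0.002, 0.002, -1.0]]
contact_force: [2.3, 1.6, 7.0]
gripper_width: 0.644
grasp_force: 51.9
```

```bash
python3 s.py
```

```text
15.1167 [0.5518 0.1302 0.0481] yaw 27.199007759915517 F [2.2846 1.6252 7.0424] M [ 0.3621 -0.5102  0.2719] j6 -17.52605926345808 0.6442239413802828 51.946698878891766
```

{"method": "move_arm", "body": {"motion": [[[0,0,0],[0,0,-5]],[[0,0,0],[0,0,-5]],[[0,0,0],[0,0,-5]],[[0,0,0],[0,0,0]]]}}

```text
t: 15.45
tcp_pos: [0.5517, 0.1304, 0.048]
tool_rot: [[-0.671, 0.741, 0.003], [0.741, 0.671, -0.001], [-0.002, 0.001, -1.0]]
contact_force: [2.5, 3.2, 5.8]
gripper_width: 0.643
grasp_force: 51.9
```

```bash
python3 s.py
```

```text
15.45 [0.5517 0.1304 0.048 ] yaw 42.1521916930327 F [2.534  3.2317 5.8434] M [ 0.5771 -0.49    0.2486] j6 -32.47678084598576 0.6428831203788411 51.91664863843471
```

{"method": "move_arm", "body": {"motion": [[[0,0,0.0003],[0,0,-5]],[[0,0,0.0003],[0,0,-5]],[[0,0,0.0003],[0,0,-5]],[[0,0,0],[0,0,0]]]}}

```text
t: 15.78
tcp_pos: [0.5516, 0.1309, 0.0476]
tool_rot: [[-0.84, 0.543, 0.002], [0.543, 0.84, -0.0], [-0.002, 0.001, -1.0]]
contact_force: [-2.7, 7.5, 12.0]
gripper_width: 0.645
grasp_force: 52.6
```

```bash
python3 s.py
```

```text
15.7833 [0.5516 0.1309 0.0476] yaw 57.14561320318151 F [-2.6555  7.5131 12.0432] M [1.4039 0.2795 0.2235] j6 -47.469019390447485 0.6452742575068965 52.60383234824985
```

{"method": "move_arm", "body": {"motion": [[[0,0,0.0003],[0,0,-5]],[[0,0,0.0003],[0,0,-5]],[[0,0,0.0003],[0,0,-5]],[[0,0,0],[0,0,0]]]}}

```text
t: 16.12
tcp_pos: [0.5504, 0.1306, 0.0453]
tool_rot: [[-0.952, 0.307, -0.001], [0.307, 0.952, -0.001], [0.0, -0.001, -1.0]]
contact_force: [-2.7, 4.2, 2.7]
gripper_width: 0.644
grasp_force: 53.4
```

```bash
python3 s.py
```

```text
16.1167 [0.5504 0.1306 0.0453] yaw 72.15080074838329 F [-2.7386  4.2264  2.6911] M [ 0.7219  0.5437 -0.0302] j6 -62.462694359886086 0.6441511449874854 53.428926430642605
```

{"method": "move_arm", "body": {"motion": [[[0,0,0.001],[0,0,0]],[[0,0,0.001],[0,0,0]],[[0,0,0.001],[0,0,0]],[[0,0,0],[0,0,0]]]}}

```text
t: 16.45
tcp_pos: [0.5503, 0.1307, 0.0421]
tool_rot: [[-0.95, 0.312, -0.001], [0.312, 0.95, -0.001], [0.001, -0.001, -1.0]]
contact_force: [-3.7, 6.5, 1.8]
gripper_width: 0.643
grasp_force: 53.5
```

```bash
python3 s.py
```

```text
16.45 [0.5503 0.1307 0.0421] yaw 71.82130686602635 F [-3.6751  6.5077  1.8181] M [0.9968 0.5417 0.0303] j6 -62.1374263917697 0.6432638757764715 53.4829833637923
```

{"method": "move_arm", "body": {"motion": [[[0.0005,0,0.001],[0,0,0]],[[0,0,0.001],[0,0,0]],[[0,0,0.001],[0,0,0]],[[0,0,0],[0,0,0]]]}}

```text
t: 16.78
tcp_pos: [0.5502, 0.1308, 0.0404]
tool_rot: [[-0.95, 0.311, 0.0], [0.311, 0.95, -0.001], [-0.0, -0.001, -1.0]]
contact_force: [-10.1, 5.1, 16.5]
gripper_width: 0.643
grasp_force: 54.9
```

```bash
python3 s.py
```

```text
16.7833 [0.5502 0.1308 0.0404] yaw 71.85675311329993 F [-10.0732   5.1045  16.5048] M [0.7625 1.3188 0.0369] j6 -62.14680323928629 0.6428810572248513 54.8651463445276
```

{"method": "move_arm", "body": {"motion": [[[0.0006,0,0.0001],[0,0,4]],[[0,0,0.0001],[0,0,4]],[[0,0,0.0001],[0,0,4]],[[0,0,0.0001],[0,0,4]],[[0,0,0],[0,0,0]]]}}

```text
t: 17.2
tcp_pos: [0.5503, 0.1312, 0.0403]
tool_rot: [[-0.825, 0.565, 0.002], [0.565, 0.825, -0.0], [-0.002, 0.001, -1.0]]
contact_force: [-4.6, 7.6, 14.8]
gripper_width: 0.645
grasp_force: 54.6
```

```bash
python3 s.py
```

```text
17.2 [0.5503 0.1312 0.0403] yaw 55.597134540463074 F [-4.6034  7.6494 14.8292] M [ 1.0503  0.5056 -0.2401] j6 -45.8531319549752 0.6450638109193084 54.649133468046784
```

{"method": "move_arm", "body": {"motion": [[[0,0,0.0002],[0,0,5]],[[0,0,0.0002],[0,0,5]],[[0,0,0.0002],[0,0,5]],[[0,0,0.0002],[0,0,5]],[[0,0,0],[0,0,0]]]}}

```text
t: 17.62
tcp_pos: [0.5503, 0.1316, 0.0395]
tool_rot: [[-0.581, 0.814, 0.002], [0.814, 0.581, 0.0], [-0.001, 0.002, -1.0]]
contact_force: [-3.1, 10.6, 14.0]
gripper_width: 0.644
grasp_force: 54.6
```

```bash
python3 s.py
```

```text
17.6167 [0.5503 0.1316 0.0395] yaw 35.53466279271364 F [-3.1026 10.6416 14.0067] M [ 1.4566  0.4222 -0.2436] j6 -25.78469906352068 0.6435534893128692 54.57461457699537
```

Sinking in step with the turn. Continue.

{"method": "move_arm", "body": {"motion": [[[0.0004,0,0.00017],[0,0,5]],[[0,0,0.00017],[0,0,5]],[[0,0,0.00017],[0,0,5]],[[0,0,0.00017],[0,0,5]],[[0,0,0],[0,0,0]]]}}

```text
t: 18.03
tcp_pos: [0.5505, 0.132, 0.0388]
tool_rot: [[-0.268, 0.963, 0.003], [0.963, 0.268, 0.0], [-0.001, 0.003, -1.0]]
contact_force: [1.3, 10.0, 10.2]
gripper_width: 0.646
grasp_force: 54.3
```

```bash
python3 s.py
```

```text
18.0333 [0.5505 0.132  0.0388] yaw 15.5410493106324 F [ 1.3338  9.9602 10.2364] M [ 1.4777 -0.1489 -0.1879] j6 -5.75195365043497 0.6464136667154574 54.260851526632905
```

{"method": "move_arm", "body": {"motion": [[[0,0,0.00017],[0,0,4]],[[0,0,0.00017],[0,0,4]],[[0,0,0.00017],[0,0,4]],[[0,0,0],[0,0,0]]]}}

```text
t: 18.37
tcp_pos: [0.5508, 0.1322, 0.0383]
tool_rot: [[-0.063, 0.998, 0.004], [0.998, 0.063, 0.001], [0.0, 0.004, -1.0]]
contact_force: [2.6, 13.0, 9.1]
gripper_width: 0.642
grasp_force: 54.2
```

```bash
python3 s.py
```

```text
18.3667 [0.5508 0.1322 0.0383] yaw 3.6067620855087243 F [ 2.5965 12.9868  9.0519] M [ 1.7906 -0.3988 -0.2132] j6 6.1831181913103235 0.6417851927572364 54.16629295796156
```

{"method": "move_arm", "body": {"motion": [[[0.0008,0,0.00017],[0,0,4]],[[0.0005,0,0.00017],[0,0,4]],[[0,0,0.00017],[0,0,4]],[[0,0,0],[0,0,0]]]}}

```text
t: 18.7
tcp_pos: [0.5508, 0.1325, 0.0377]
tool_rot: [[0.146, 0.989, 0.004], [0.989, -0.146, -0.001], [-0.0, 0.004, -1.0]]
contact_force: [2.0, 5.2, 9.6]
gripper_width: 0.642
grasp_force: 54.2
```

```bash
python3 s.py
```

```text
18.7 [0.5508 0.1325 0.0377] yaw -8.412926396357841 F [2.0422 5.1712 9.5759] M [ 0.6034 -0.3404 -0.1735] j6 18.316855940762327 0.6421717481309225 54.24555533565581
```

{"method": "move_arm", "body": {"motion": [[[0,0,0.00017],[0,0,3]],[[0,0,0.00017],[0,0,3]],[[0,0,0.00017],[0,0,3]],[[0,0,0],[0,0,0]]]}}

```text
t: 19.03
tcp_pos: [0.5512, 0.1326, 0.0375]
tool_rot: [[0.298, 0.955, 0.005], [0.955, -0.298, -0.0], [0.001, 0.005, -1.0]]
contact_force: [2.5, 5.1, 12.4]
gripper_width: 0.641
grasp_force: 54.4
```

```bash
python3 s.py
```

```text
19.0333 [0.5512 0.1326 0.0375] yaw -17.344250808350644 F [ 2.5238  5.1291 12.3553] M [ 0.6219 -0.4538 -0.1924] j6 27.247735260073732 0.641320708159899 54.39118872396648
```

{"method": "move_arm", "body": {"motion": [[[0,0,0.0001],[0,0,3]],[[0,0,0.0001],[0,0,3]],[[0,0,0],[0,0,0]]]}}

```text
t: 19.28
tcp_pos: [0.5518, 0.1328, 0.0376]
tool_rot: [[0.395, 0.918, 0.006], [0.918, -0.395, -0.0], [0.002, 0.006, -1.0]]
contact_force: [7.1, 6.7, 11.4]
gripper_width: 0.643
grasp_force: 54.3
```

```bash
python3 s.py
```

```text
19.2833 [0.5518 0.1328 0.0376] yaw -23.294607955418524 F [ 7.0552  6.6659 11.3707] M [ 0.9463 -1.0222  0.3992] j6 33.20906889275668 0.6432913179596967 54.32866482529789
```

{"method": "move_arm", "body": {"motion": [[[0,0,0],[0,0,3]],[[0,0,0],[0,0,3]],[[0,0,0],[0,0,0]]]}}

```text
t: 19.53
tcp_pos: [0.5516, 0.132, 0.0376]
tool_rot: [[0.488, 0.873, 0.006], [0.873, -0.488, -0.002], [0.001, 0.006, -1.0]]
contact_force: [4.9, -0.7, 13.8]
gripper_width: 0.642
grasp_force: 53.6
```

```bash
python3 s.py
```

```text
19.5333 [0.5516 0.132  0.0376] yaw -29.231397119034526 F [ 4.935  -0.7207 13.8116] M [ 0.0415 -0.6704  1.0885] j6 39.164647538148046 0.6423209524313973 53.604715995578545
```

{"method": "move_arm", "body": {"motion": [[[0,0,0.0002],[0,0,2]],[[0,0,0],[0,0,2]],[[0,0,0],[0,0,0]]]}}

```text
t: 19.78
tcp_pos: [0.5517, 0.1323, 0.0373]
tool_rot: [[0.547, 0.837, 0.006], [0.837, -0.547, -0.001], [0.002, 0.006, -1.0]]
contact_force: [7.3, 4.2, 10.0]
gripper_width: 0.642
grasp_force: 55.6
```

```bash
python3 s.py
```

```text
19.7833 [0.5517 0.1323 0.0373] yaw -33.18978226069831 F [ 7.329   4.2174 10.0372] M [ 0.3994 -1.0201  0.989 ] j6 43.11906511564917 0.6420900323945302 55.64476205036044
```

{"method": "move_arm", "body": {"motion": [[[0,0,0],[0,0,0]],[[0,0,0],[0,0,0]],[[0,0,0],[0,0,0]],[[0,0,0],[0,0,0]],[[0,0,0],[0,0,0]],[[0,0,0],[0,0,0]]], "grip": 1}}

```text
t: 20.28
tcp_pos: [0.5492, 0.1318, 0.035]
tool_rot: [[0.546, 0.838, -0.001], [0.838, -0.546, -0.002], [-0.002, 0.0, -1.0]]
contact_force: [0.6, 0.9, -0.4]
gripper_width: 1.0
grasp_force: 0.0
```

{"method": "move_arm", "body": {"motion": [[[0,0,-0.015],[0,0,0]],[[0,0,-0.03],[0,0,0]],[[0,0,-0.035],[0,0,0]],[[0,0,-0.035],[0,0,0]],[[0,0,-0.02],[0,0,0]],[[0,0,0],[0,0,0]],[[0,0,0],[0,0,0]],[[0,0,0],[0,0,0]]]}}

```text
t: 20.95
tcp_pos: [0.5489, 0.132, 0.1691]
tool_rot: [[0.546, 0.838, -0.002], [0.838, -0.546, -0.002], [-0.003, -0.001, -1.0]]
contact_force: [0.5, -0.0, -0.7]
gripper_width: 1.003
grasp_force: 0.0
```

```bash
python3 - <<'E'
exec(open("s.py").read())
from h import *
import pickle
c=robot.capture("scene");c8=pickle.load(open("c8.pkl","rb"))["scene"]
def lidtop(c):
    I=c["pixels"][215:262,298:332];m=(I.max(2)<95)&(I[...,0].astype(int)<I[...,2].astype(int)+35)
    b=blobs(m,100)[0];return np.array(cv2.boundingRect(b))+[298,215,0,0]
print("before",lidtop(c8),"now",lidtop(c))
for z in(.080,.1,.1115): print(z,proj(c,[.551,.13,z]))
d0=pickle.load(open("d0.pkl","rb"))["top"];t=robot.capture("top");D=np.abs(t["pixels"].astype(int)-d0["pixels"]).max(2)>60
for b in blobs(D,15): print("changed top",cv2.boundingRect(b))
E
```

```text
20.95 [0.5489 0.132  0.1691] yaw -33.06410559090341 F [ 0.4854 -0.0314 -0.6859] M [ 0.0222  0.004  -0.0357] j6 42.94456794677125 1.0026110802192882 0.0
before [303 224  23  19] now [303 228  23  20]
0.08 (np.float64(314.4057253147952), np.float64(240.60038106979457))
0.1 (np.float64(314.7562518398267), np.float64(234.38675144568117))
0.1115 (np.float64(314.9608814359476), np.float64(230.7593725467136))
changed top (169, 167, 168, 253)
changed top (90, 319, 79, 60)
changed top (0, 387, 61, 33)
changed top (277, 362, 58, 21)
changed top (332, 384, 14, 36)
changed top (329, 222, 12, 20)
changed top (276, 382, 20, 10)
changed top (0, 390, 11, 13)
changed top (247, 413, 13, 7)
```

```bash
python3 -c "
from rig import robot
print(robot.sign_off())"
```

```text
the job is handed in; nothing more can be done
None
```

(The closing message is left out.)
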